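# Nest the washed beakers and tubs on the draining mats

### The job

The washed ware stands bottom-up around the counter. Keeping everything bottom-up, nest it on the draining mats: the three round steel beakers in the middle of the round mat, the smallest first, then the middle one over it, then the largest over both; the two square tubs in the middle of the square mat, squared up with it, the small one first and the large one over it. Every rim must sit flat on its mat, and the vial and the padlock stay where they are.

Things in the scene. Friction and masses are not known exactly. Their poses are not given: they have to be found in the camera images.
- beaker_small: Smallest round straight-sided stainless steel beaker standing bottom-up (mouth on the table): outer diameter 34 mm, inner diameter 28 mm, height 50 mm, flat closed top 3 mm thick. Loose. Origin: centre of the open mouth (its lowest plane, z = 0 on the table); z points up through the closed bottom. About 50 g.
- beaker_medium: Middle round straight-sided stainless steel beaker standing bottom-up (mouth on the table): outer diameter 50 mm, inner diameter 44 mm, height 62 mm, flat closed top 3 mm thick. Loose. Origin: centre of the open mouth (its lowest plane, z = 0 on the table); z points up through the closed bottom. About 80 g.
- beaker_large: Largest round straight-sided stainless steel beaker standing bottom-up (mouth on the table): outer diameter 66 mm, inner diameter 60 mm, height 75 mm, flat closed top 3 mm thick. Loose. Origin: centre of the open mouth (its lowest plane, z = 0 on the table); z points up through the closed bottom. About 120 g.
- tub_small: Smaller square white plastic tub standing bottom-up (mouth on the table): 40 x 40 mm outside, 34 x 34 mm inside, height 45 mm, flat closed top 3 mm thick, straight sides. Loose. Origin: centre of the open mouth (its lowest plane, z = 0 on the table); z points up through the closed bottom. x and y run square to its sides. About 40 g.
- tub_large: Larger square white plastic tub standing bottom-up (mouth on the table): 56 x 56 mm outside, 50 x 50 mm inside, height 60 mm, flat closed top 3 mm thick, straight sides. Loose. Origin: centre of the open mouth (its lowest plane, z = 0 on the table); z points up through the closed bottom. x and y run square to its sides. About 70 g.
- mat_round: Round black rubber draining mat with grey dots, 96 mm across, 8 mm thick, fixed to the table. Origin: centre of its underside, on the table; its top is flat at z = 8 mm.
- mat_square: Square black rubber draining mat with grey dots, 96 x 96 mm, 8 mm thick, fixed to the table. Origin: centre of its underside, on the table; its top is flat at z = 8 mm; x and y run square to its edges.
- vial: Bystander: amber glass vial with metal cap, 32 mm across, 57 mm high, standing loose among the ware. Origin: centre of its underside.
- padlock: Bystander: brass padlock lying flat, loose; body 34 x 44 mm, 16 mm thick, origin at the centre of the body's underside; its steel shackle reaches 44 mm from the origin along +x.
Things that resemble listed ones, but are neither listed nor needed, are in the scene too. What is shaped like the tub_large but brown, pink or turquoise is not meant.

How it is judged (in metres and radians):
At the end, for the whole second after the job is handed in: All five pieces rest bottom-up (tilt under 0.1 rad), rims flat on the mats (origin 5 to 11.5 mm above the mat's), each within 12 mm of its mat's centre: the beakers nested on the round mat, the tubs nested on the square mat and within 0.2 rad of square with it (horizontal distance between each of beaker_small, beaker_medium, beaker_large and mat_round below 0.012 m and z of beaker_small in the frame of mat_round between 0.005 and 0.0115 m and angle between each of beaker_small, beaker_medium, beaker_large, tub_small, tub_large's own z axis and vertical below 0.1 rad and linear speed of each of beaker_small, beaker_medium, beaker_large, tub_small, tub_large below 0.02 m/s and angular speed of each of beaker_small, beaker_medium, beaker_large, tub_small, tub_large below 0.2 rad/s and z of beaker_medium in the frame of mat_round between 0.005 and 0.0115 m and z of beaker_large in the frame of mat_round between 0.005 and 0.0115 m and horizontal distance between each of tub_small, tub_large and mat_square below 0.012 m and z of tub_small in the frame of mat_square between 0.005 and 0.0115 m and (angle between the x axis of tub_small and the x axis of mat_square, either way round below 0.2 rad or angle between the x axis of tub_small and the x axis of mat_square, either way round above 1.37 rad) and z of tub_large in the frame of mat_square between 0.005 and 0.0115 m and (angle between the x axis of tub_large and the x axis of mat_square, either way round below 0.2 rad or angle between the x axis of tub_large and the x axis of mat_square, either way round above 1.37 rad)); the robot touches nothing.
It fails at once if the vial is shifted by more than 20 mm (distance of vial from where it was at the start of the episode above 0.02 m).
It fails at once if the padlock is shifted by more than 20 mm (distance of padlock from where it was at the start of the episode above 0.02 m).
It also fails if it takes over 120 s, if anything falls off the work surface, if the arm or the gripper's body presses on something with over 40 N, if the wrist force passes 120 N, or if a joint passes its speed limit or range.

### The arm

A 6-joint arm with a two-finger parallel gripper is mounted at the origin on the work surface. World frame = base frame: x ahead of the robot, y to its left, z up, the work surface at z = 0. Lengths are in mm, angles in rad, forces in N, time in s.
With the tool pointing down it reaches from about 275 to 1000 mm from the base axis. Payload 8.4 kg.
Tool frame: the origin (TCP) lies midway between the tips of the shut fingers; the grasp point (between the pads) lies behind it (r.pinch_z is the z of the grasp point in the tool frame, in mm); z points along the fingers, y is the direction in which the jaws open and shut (so a half turn about z gives the same grasp; the last joint's range is limited). The gripper opens to 85 mm and grips with 20 to 120 N. Pads are 22 mm wide; open, the fingers measure 114 mm over their backs; the gripper's body (76 mm by 85 mm) begins 54 mm behind the grasp point. The pads swing forward as they close: fully open they stand 13 mm farther back than shut.
Start: joints at [1.125, 0.353, 1.633, -0, 1.155, -0.002], TCP at [268.358, 564.457, 231.281] pointing down, gripper open.
Joint ranges: [-2.63, 2.63], [-0.92, 2.1], [0.06, 2.66], [-1.3, 4.44], [0, 2.69], [-3.02, 3.02]. Speed limits (rad/s): [2.22, 2.22, 2.79, 3.14, 3.14, 3.14].

### API

Orientations are given as [roll, pitch, yaw] about the fixed x, y, z axes, in that order (R = Rz(yaw) Ry(pitch) Rx(roll)).
In Python, from rig import r, optics, ticket gives the robot as it stands.
- The arm moves only by the shell command python3 -m jog 'ROWS' [FORCE]. ROWS is text: rows parted by semicolons, each of 7 numbers parted by spaces: the closure in counts, from 0 (fully open) to 255 (shut), then the shift along the tool's x, y, z in mm, then the turn, a rotation vector about the tool's x, y, z in degrees. A call has 1 to 5 rows; each row shifts and turns the pose as measured when the row begins, along the tool's axes as they then stand; what a row does not reach is not made up. A row lasts 1/12 s, in which the tool goes at most 41.7 mm and 7.16 degrees, less where a joint would pass 70% of its speed; a pose out of reach is approached as far as the arm can. A call with a gripper value outside its range is refused whole. The fingers move at their own pace and stop on an object; FORCE is the grip in N (left out, the last holds). Time passes only in rows, so rows that do not move let the fingers close. It gives the time, the measured TCP pose, the force and the opening at its end, in the units of the state.
- r.sense(): the state, without advancing time (a new reading comes with each control period).
- optics.grab_frame(name): name is "scene" or "top"; returns the picture (400x640x3 uint8, red, green, blue); there is no depth.
- optics.camera_info(name): a dict with "fx", "fy", "cx", "cy" (pixels), "dist" ([k1, k2, p1, p2, k3] as OpenCV has them; the pictures are not rectified), "world_from_camera" (4x4, takes a point from camera to world coordinates). Camera axes: x right, y down, z forward; pixel columns grow to the right and rows downward; lengths in mm; the calibration is good to about 2 mm. A picture is of the moment at which its call begins. camera_info takes no time and is no camera call.
- ticket.sign_off(): hands the job in, once; it reports no verdict.
The state is a dict: "clock": time; "qpos": joint angles; "qvel": joint speeds; "joint_efforts": joint torques, N m; "eef_pos": TCP position; "tcp_rot": TCP orientation; "contact_force": force on the tool from outside, world axes, zero at the start; "wrist_torque": the same for the moment, N m; "opening": opening from 0.0 (shut) to 1.0 (fully open).
Only numpy, scipy, OpenCV 4.12 (cv2) and the standard library are available. Lean on these libraries where they do the work, as an engineer would, in place of code of your own. Each camera call takes 0.05 s, during which the arm holds its last target.

## Working session

There is one attempt and no reset: what is moved stays moved. The work goes in short steps, Python scripts to look and compute and a shell command to move; the robot and the scene stay as the last step left them, time stands still between calls to the robot, and variables do not carry over. Pictures are saved under pics/ and viewed, and the job is handed in when it is done.

```bash
mkdir -p pics; ls
python3 - <<'E'
from rig import r, optics
import cv2,numpy as np
print(r.sense(), r.pinch_z)
for n in ("scene","top"):
    im=optics.grab_frame(n); cv2.imwrite(f"pics/{n}0.png",im[:,:,::-1])
    i=optics.camera_info(n); print(n,{k:(np.round(v,4).tolist() if k!='name' else v) for k,v in i.items()})
E
```

```text
pics
{'clock': 0.0, 'qpos': array([ 1.12462462e+00,  3.53627667e-01,  1.63414097e+00, -1.04521900e-06,
        1.15520202e+00, -2.40314565e-03]), 'qvel': array([ 0.00192975, -0.00043429, -0.00103705,  0.0008155 , -0.00074071,
       -0.0015179 ]), 'joint_efforts': array([ 1.31099798e-03, -6.05240464e+01, -3.42079604e+01, -1.39061763e-04,
        9.13866417e-03,  1.09018313e-05]), 'eef_pos': array([268.13636935, 564.0288494 , 230.57155036]), 'tcp_rot': array([-3.14021465e+00, -2.35588360e-06,  2.69782451e+00]), 'contact_force': array([-0.2003124 , -0.16348679, -0.06991446]), 'wrist_torque': array([ 0.00101685, -0.03310875, -0.0232219 ]), 'opening': 0.9979849068923896} -18.700000000000003
scene {'fx': 515.7099, 'fy': 515.7099, 'cx': 323.1154, 'cy': 199.0778, 'dist': [0.0568, 0.0, 0.0, 0.0, 0.0], 'world_from_camera': [[-0.2155, 0.623, -0.752, 1536.3777], [0.9765, 0.1392, -0.1645, 266.9212], [0.0022, -0.7698, -0.6383, 928.9978], [0.0, 0.0, 0.0, 1.0]]}
top {'fx': 372.3066, 'fy': 372.3066, 'cx': 324.0697, 'cy': 206.2669, 'dist': [-0.0881, 0.0, 0.0, 0.0, 0.0], 'world_from_camera': [[-0.0306, -0.9905, 0.1338, 366.5338], [-0.9994, 0.0327, 0.013, 48.4691], [-0.0172, -0.1333, -0.9909, 979.5948], [0.0, 0.0, 0.0, 1.0]]}
```

View pics/scene0.png

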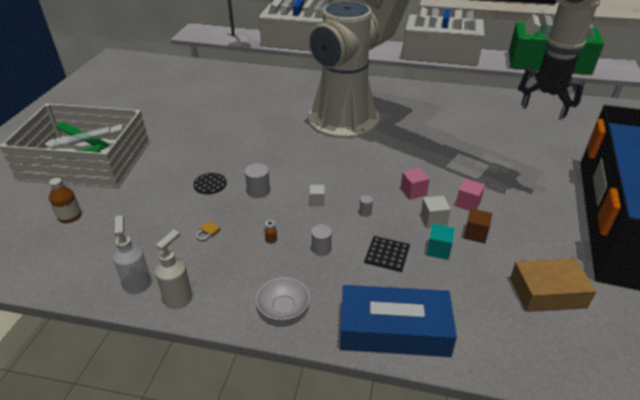

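View pics/top0.png

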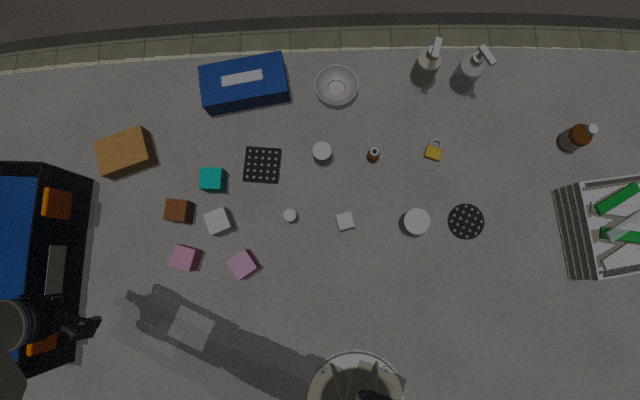

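The top view shows the small, medium and large beakers at (290,215), (321,152) and (416,222). The small tub is at (345,221) and the large white tub at (217,221). The round mat is at (466,221) and the square mat at (262,165).

```bash
cat > h.py <<'E'
from rig import r, optics
import cv2,numpy as np
def px2w(n,uv,z):
    i=optics.camera_info(n);K=np.array([[i['fx'],0,i['cx']],[0,i['fy'],i['cy']],[0,0,1]])
    p=cv2.undistortPoints(np.array(uv,float).reshape(-1,1,2),K,np.array(i['dist']))[:,0]
    T=np.array(i['world_from_camera']); d=np.c_[p,np.ones(len(p))]@T[:3,:3].T; o=T[:3,3]
    return o+d*((z-o[2])/d[:,2])[:,None]
def w2px(n,P):
    i=optics.camera_info(n);K=np.array([[i['fx'],0,i['cx']],[0,i['fy'],i['cy']],[0,0,1]])
    T=np.linalg.inv(np.array(i['world_from_camera']))
    return cv2.projectPoints(np.array(P,float).reshape(-1,1,3),cv2.Rodrigues(T[:3,:3])[0],T[:3,3],K,np.array(i['dist']))[0][:,0]
def crop(im,x,y,h=30,s=8):
    return cv2.resize(im[max(0,y-h):y+h,max(0,x-h):x+h],None,fx=s,fy=s,interpolation=cv2.INTER_CUBIC)
E
python3 - <<'E'
from h import *
im=cv2.imread('pics/top0.png')
c=[crop(im,*p,h=24,s=5) for p in [(290,215),(321,152),(416,222),(345,221),(217,221),(262,165)]]
cv2.imwrite('pics/c0.png',np.vstack([np.hstack(c[:3]),np.hstack(c[3:])]))
im=cv2.imread('pics/scene0.png')
c=[crop(im,*p,h=24,s=5) for p in [(366,205),(321,240),(257,180),(317,196),(435,211),(387,253)]]
cv2.imwrite('pics/c1.png',np.vstack([np.hstack(c[:3]),np.hstack(c[3:])]))
E
```

```text
(no output)
```

View pics/c0.png

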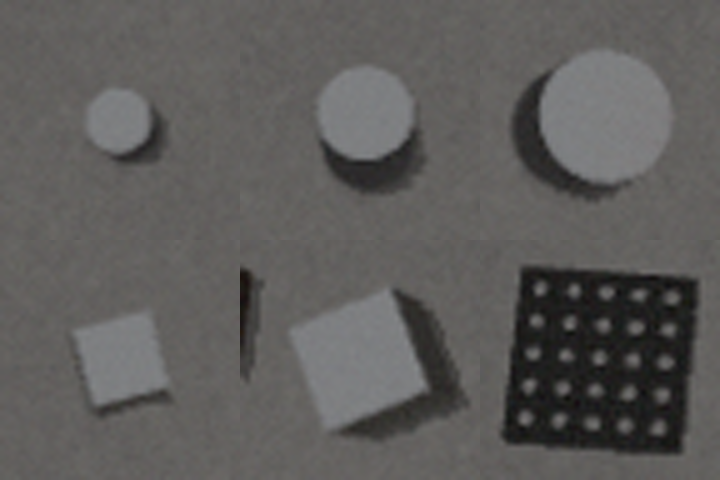

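View pics/c1.png

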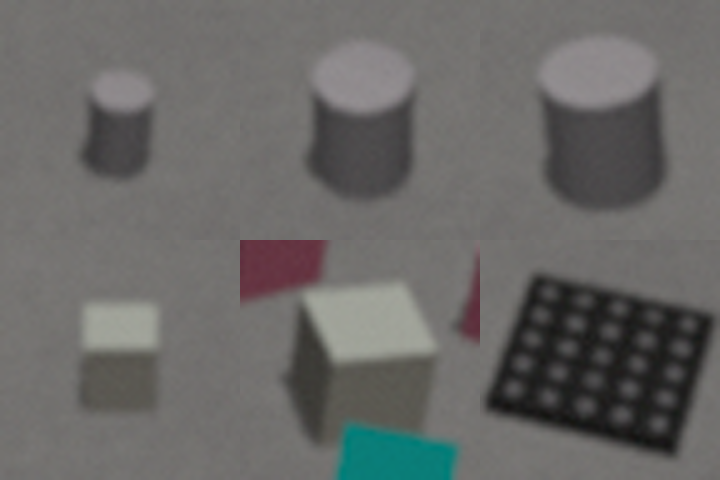

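Each top stands out as a bright patch and the mats as dark ones, so I'll threshold both views.

```bash
cat >> h.py <<'E'
import cv2
def blob(n,im,x,y,thr,z,dark=False,h=24,s=8):
    g=cv2.cvtColor(im,cv2.COLOR_BGR2GRAY); x0,y0=max(0,x-h),max(0,y-h)
    g=cv2.GaussianBlur(crop(g,x,y,h,s),(0,0),4)
    m=((g<thr) if dark else (g>thr)).astype(np.uint8)
    if dark: m=cv2.morphologyEx(m,cv2.MORPH_CLOSE,np.ones((41,41)))
    cs,_=cv2.findContours(m,cv2.RETR_EXTERNAL,cv2.CHAIN_APPROX_NONE)
    c=min(cs,key=lambda c:(np.hypot(*(c.reshape(-1,2).mean(0)-[(x-x0)*s,(y-y0)*s])) if len(c)>60 else 1e9))
    uv=(c[:,0]+.5)/s-.5+[x0,y0]
    P=px2w(n,uv,z)[:,:2].astype(np.float32)
    M=cv2.moments(P.reshape(-1,1,2)); cen=np.array([M['m10'],M['m01']])/M['m00']
    rect=cv2.minAreaRect(P)
    return cen,2*np.sqrt(abs(M['m00'])/np.pi),rect
OBJ={'bs':(50,(290,215),(366,196)),'bm':(62,(321,152),(321,232)),'bl':(75,(416,222),(257,171)),
'ts':(45,(345,221),(317,190)),'tl':(60,(217,221),(434,203)),'ms':(8,(262,165),(387,253)),'mr':(8,(466,221),(210,183)) }
E
python3 - <<'E'
from h import *
top=cv2.imread('pics/top0.png');sc=cv2.imread('pics/scene0.png')
for k,(z,a,b) in OBJ.items():
    d=k[0]=='m'
    for n,im,p,t in (('top',top,a,60 if d else 112),('scene',sc,b,65 if d else 132)):
        c,dia,re=blob(n,im,*p,t,z,d)
        print(k,n,c.round(1),'dia',round(dia,1),'rect',np.round(re[0],1),np.round(re[1],1),round(re[2],1))
for n,im in(('top',top),('scene',sc)):
    g=cv2.cvtColor(im,cv2.COLOR_BGR2GRAY)
    print([int(g[p[1],p[0]]) for z,*q in OBJ.values() for p in [q[n!='top']]],g[200,250])
# bystanders from top
for n,im,u,z in (('top',top,(373,152),57),('scene',sc,(270,224),57),('top',top,(433,154),16),('scene',sc,(209,229),16)):print(n,px2w(n,[u],z).round(0))
E
```

```text
bs top [474.5 149.7] dia 30.8 rect [474.8 150. ] [30.3 30.7] 88.2
bs scene [473.5 151.6] dia 25.3 rect [473.4 151.8] [23.6 27.1] 12.6
bm top [635.6  62.5] dia 46.9 rect [635.6  62.6] [47.3 46.9] 59.5
bm scene [635.   64.6] dia 43.8 rect [634.9  64.9] [43.  43.5] 48.2
bl top [ 446.1 -165.4] dia 63.1 rect [ 446.2 -165.4] [62.9 63.4] 59.9
bl scene [ 445.8 -163.1] dia 58.3 rect [ 445.6 -162.8] [57.7 58.8] 47.9
ts top [456.4   9.4] dia 43.0 rect [456.4   9.3] [39.3 39.1] 13.5
ts scene [454.3  11.7] dia 45.7 rect [454.4  11.8] [40.9 42.5] 12.6
tl top [464.2 333.4] dia 61.2 rect [464.3 333.4] [55.3 55.3] 21.0
tl scene [462.  335.5] dia 63.2 rect [462.1 335.3] [57.8 56.8] 20.8
ms top [616.6 225.7] dia 109.5 rect [616.4 225.6] [98.1 98.6] 83.8
ms scene [621.4 229.3] dia 109.4 rect [621.1 229.2] [106.1 101.7] 84.3
mr top [ 446.1 -310.6] dia 96.0 rect [ 446.2 -310.8] [98.  93.7] 88.0
mr scene [ 452.4 -306.6] dia 95.7 rect [ 452.3 -307. ] [98.9 92.4] 34.7
[125, 126, 125, 124, 126, 89, 90] 97
[135, 140, 141, 161, 160, 62, 56] 116
top [[627. -69.  57.]]
scene [[633. -66.  57.]]
top [[ 628. -234.   16.]]
scene [[ 643. -230.   16.]]
```

```bash
cat > plan.py <<'E'
import sys
from h import *
def st():
    s=r.sense(); p=s['eef_pos']; y=np.degrees(s['tcp_rot'][2]); return s,p,y
def main(x,y,z,yaw):
    s,p,w=st(); p=np.array(p); g=np.array([x,y,z])
    d=(w-yaw+180)%360-180   # tool-z turn
    n=int(max(np.ceil(np.linalg.norm(g-p)/38),np.ceil(abs(d)/7),1))
    print('t %.2f pos %s rpy %s F %s open %.3f n=%d'%(s['clock'],p.round(1),np.degrees(s['tcp_rot']).round(1),s['contact_force'].round(1),s['opening'],n))
    step=(g-p)/n
    for i in range(n):
        a=np.radians(w-d*i/n); c,q=np.cos(a),np.sin(a)
        print('%.1f %.1f %.1f 0 0 %.1f'%(c*step[0]+q*step[1], q*step[0]-c*step[1], -step[2], d/n))
main(*map(float,sys.argv[1:5]))
E
python3 plan.py 474 151 150 90
```

```text
t 0.10 pos [268.2 564.1 230.6] rpy [-179.9   -0.   154.6] F [ 0.4  0.  -0. ] open 0.999 n=13
-27.9 -21.9 6.2 0 0 5.0
-29.7 -19.4 6.2 0 0 5.0
-31.3 -16.7 6.2 0 0 5.0
-32.6 -14.0 6.2 0 0 5.0
-33.7 -11.1 6.2 0 0 5.0
-34.6 -8.1 6.2 0 0 5.0
-35.1 -5.1 6.2 0 0 5.0
-35.4 -2.1 6.2 0 0 5.0
-35.5 1.0 6.2 0 0 5.0
-35.3 4.1 6.2 0 0 5.0
-34.8 7.1 6.2 0 0 5.0
-34.0 10.1 6.2 0 0 5.0
-33.0 13.0 6.2 0 0 5.0
```

```bash
python3 -m jog '0 -28 -22 6 0 0 5;0 -30 -19 6 0 0 5;0 -31 -17 6 0 0 5;0 -33 -14 6 0 0 5;0 -34 -11 6 0 0 5' 40; python3 plan.py 474 151 150 90
```

```text
clock: 0.52
eef_pos: [346.6, 405.3, 198.6]
tcp_rot: [3.141, -0.002, 2.254]
contact_force: [1.3, -0.2, -0.5]
opening: 1.003
t 0.52 pos [346.6 405.3 198.6] rpy [ 1.800e+02 -1.000e-01  1.291e+02] F [ 1.3 -0.2 -0.5] open 1.003 n=8
-34.7 -7.7 6.1 0 0 4.9
-35.2 -4.7 6.1 0 0 4.9
-35.5 -1.7 6.1 0 0 4.9
-35.5 1.3 6.1 0 0 4.9
-35.3 4.4 6.1 0 0 4.9
-34.8 7.4 6.1 0 0 4.9
-34.0 10.3 6.1 0 0 4.9
-33.0 13.2 6.1 0 0 4.9
```

Tracking is good.

```bash
python3 -m jog '0 -35 -8 6 0 0 5;0 -35 -5 6 0 0 5;0 -36 -2 6 0 0 5;0 -36 1 6 0 0 5;0 -35 4 6 0 0 5' >/dev/null;  python3 -m jog '0 -35 7 6 0 0 5;0 -34 10 6 0 0 5;0 -33 13 6 0 0 5' > /dev/null; python3 plan.py 474 151 80 90
```

```text
t 1.18 pos [468.7 132.9 146.8] rpy [-1.799e+02 -1.000e-01  8.720e+01] F [0.4 0.3 0.3] open 1.002 n=2
9.2 2.2 33.4 0 0 -1.4
9.1 2.4 33.4 0 0 -1.4
```

Run:
```python
from h import *
im=optics.grab_frame('top')[:,:,::-1]; sc=optics.grab_frame('scene')[:,:,::-1]
cv2.imwrite('pics/a1.png',np.hstack([crop(im,290,205,40,5),crop(sc,366,190,40,5)]))
```

```text
(no output)
```

View pics/a1.png

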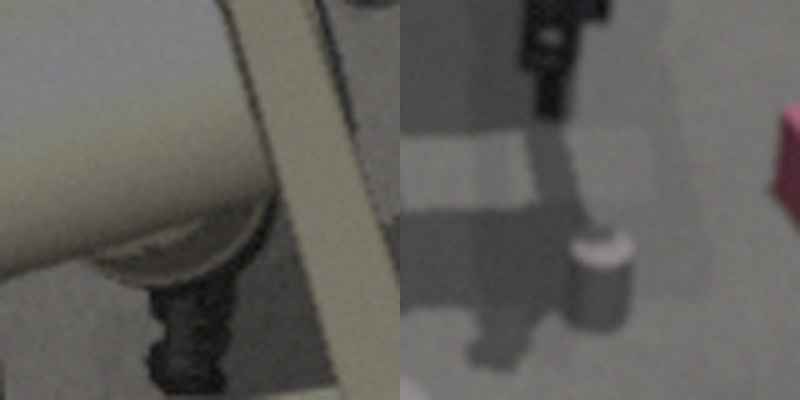

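The scene view shows the fingers above and beside the small beaker, as the numbers say. Next I correct the position and descend.

```bash
python3 -m jog '0 9 2 33 0 0 -1.4;0 8 2 33 0 0 -1.4;0 0 0 0 0 0 0' ; python3 plan.py 474 151 14 90
```

```text
clock: 1.53
eef_pos: [476.5, 146.0, 79.8]
tcp_rot: [3.14, -0.001, 1.564]
contact_force: [-1.4, 0.3, -0.4]
opening: 1.001
t 1.53 pos [476.5 146.   79.8] rpy [ 1.799e+02 -1.000e-01  8.960e+01] F [-1.4  0.3 -0.4] open 1.001 n=2
2.5 -1.2 32.9 0 0 -0.2
2.5 -1.2 32.9 0 0 -0.2
```

```bash
python3 -m jog '0 4 -2 0 0 0 0;0 0 0 30 0 0 0;0 0 0 30 0 0 0;0 0 0 0 0 0 0' ; python3 plan.py 474 151 14 90
```

```text
clock: 1.87
eef_pos: [475.3, 152.7, 22.0]
tcp_rot: [3.138, -0.002, 1.565]
contact_force: [-1.9, -0.1, -0.4]
opening: 0.999
t 1.87 pos [475.3 152.7  22. ] rpy [ 1.798e+02 -1.000e-01  8.970e+01] F [-1.9 -0.1 -0.4] open 0.999 n=1
-1.7 -1.3 8.0 0 0 -0.3
```

```bash
python3 -m jog '0 -2 -1 8 0 0 0;0 0 0 0 0 0 0;180 0 0 0 0 0 0;255 0 0 0 0 0 0;255 0 0 0 0 0 0' 40 ;python3 -m jog '255 0 0 0 0 0 0;255 0 0 0 0 0 0;255 0 0 0 0 0 0' ; python3 plan.py 474 151 118 90
```

```text
clock: 2.28
eef_pos: [476.5, 152.5, 20.0]
tcp_rot: [3.133, -0.004, 1.566]
contact_force: [-0.0, -0.3, -0.4]
opening: 0.604
clock: 2.53
eef_pos: [478.0, 152.9, 22.4]
tcp_rot: [3.129, -0.005, 1.566]
contact_force: [0.8, -0.6, 0.4]
opening: 0.377
t 2.53 pos [478.  152.9  22.4] rpy [179.3  -0.3  89.7] F [ 0.8 -0.6  0.4] open 0.377 n=3
-0.6 -1.3 -31.9 0 0 -0.1
-0.6 -1.3 -31.9 0 0 -0.1
-0.6 -1.3 -31.9 0 0 -0.1
```

```bash
python3 -m jog '255 0 0 -20 0 0 0;255 0 0 -38 0 0 0;255 0 0 -38 0 0 0;255 0 0 0 0 0 0'
python3 - <<'E'
from h import *
im=optics.grab_frame('top')[:,:,::-1]; sc=optics.grab_frame('scene')[:,:,::-1]
cv2.imwrite('pics/a2.png',np.hstack([crop(im,290,205,40,5),crop(sc,366,180,40,5)]))
E
python3 plan.py 446 -309 118 90
```

```text
clock: 2.87
eef_pos: [475.2, 151.7, 120.3]
tcp_rot: [3.135, -0.003, 1.566]
contact_force: [1.6, 0.9, 0.2]
opening: 0.375
t 2.97 pos [472.8 151.  116.1] rpy [ 1.799e+02 -1.000e-01  8.970e+01] F [-0.5  0.  -0.7] open 0.375 n=13
-35.4 -1.9 -0.1 0 0 -0.0
-35.4 -1.9 -0.1 0 0 -0.0
-35.4 -1.9 -0.1 0 0 -0.0
-35.4 -1.9 -0.1 0 0 -0.0
-35.4 -1.9 -0.1 0 0 -0.0
-35.4 -2.0 -0.1 0 0 -0.0
-35.4 -2.0 -0.1 0 0 -0.0
-35.4 -2.0 -0.1 0 0 -0.0
-35.4 -2.0 -0.1 0 0 -0.0
-35.4 -2.0 -0.1 0 0 -0.0
-35.4 -2.0 -0.1 0 0 -0.0
-35.4 -2.0 -0.1 0 0 -0.0
-35.4 -2.1 -0.1 0 0 -0.0
```

View pics/a2.png

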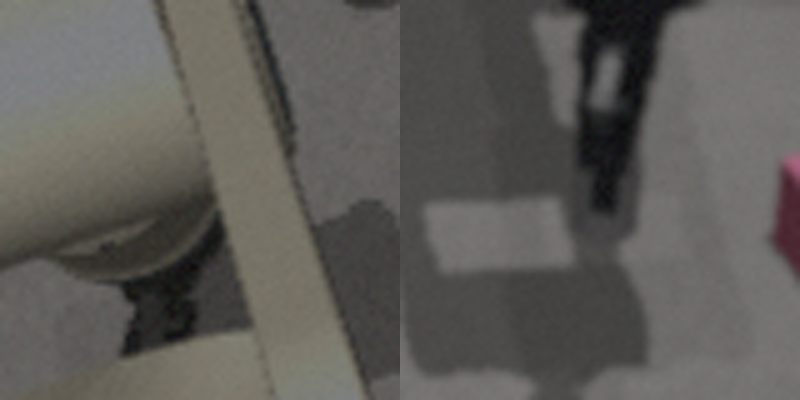

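The beaker is held, and its spot on the table is empty. Now I carry it to the round mat.

```bash
python3 -m jog '255 -35 -2 0 0 0 0;255 -35 -2 0 0 0 0;255 -35 -2 0 0 0 0;255 -35 -2 0 0 0 0;255 -35 -2 0 0 0 0' | grep pos; python3 -m jog '255 -35 -2 0 0 0 0;255 -35 -2 0 0 0 0;255 -35 -2 0 0 0 0;255 -35 -2 0 0 0 0;255 -35 -2 0 0 0 0' |grep pos;python3 plan.py 446 -308 115 90
```

```text
eef_pos: [459.7, -24.0, 110.8]
eef_pos: [443.3, -206.0, 102.8]
t 3.80 pos [ 443.3 -206.   102.8] rpy [-179.2   -0.4   90.3] F [ 0.3  0.1 -0. ] open 0.379 n=3
-34.0 0.7 -4.1 0 0 0.1
-34.0 0.8 -4.1 0 0 0.1
-34.0 0.8 -4.1 0 0 0.1
```

```bash
python3 -m jog '255 -34 1 -3 0 0 0;255 -34 1 -2 0 0 0;255 -30 1 0 0 0 0;255 -2 0 0 0 0 0;255 0 0 0 0 0 0' | grep pos; python3 plan.py 446 -308 50 90
```

```text
eef_pos: [440.8, -315.5, 98.9]
t 4.22 pos [ 440.8 -315.5   98.9] rpy [-178.7   -0.7   89.9] F [ 0.7 -0.2 -0.6] open 0.379 n=2
3.8 2.6 24.4 0 0 -0.0
3.8 2.6 24.4 0 0 -0.0
```

```bash
sed -i "s/^    step=.*/&\n    rp=np.degrees(s['tcp_rot'][:2]); print('tilt fix x %.1f y %.1f'%(-((rp[0])%360-180),rp[1]))/" plan.py
python3 -m jog '255 4 3 24 -1.3 -0.7 0;255 2 2 24 0 0 0;255 0 0 0 0 0 0' | grep pos; python3 plan.py 446 -308 34 90
```

```text
eef_pos: [444.1, -307.5, 47.5]
t 4.47 pos [ 444.1 -307.5   47.5] rpy [-1.80e+02 -1.00e-01  8.98e+01] F [-1.4  1.5  0.4] open 0.378 n=1
tilt fix x -0.0 y -0.1
-0.5 1.9 13.5 0 0 -0.2
```

```bash
python3 -m jog '255 0 2 8 0 0 0;255 0 0 3 0 0 0;255 0 0 0 0 0 0' | grep -E "pos|for"; python3 plan.py 446 -308 31 90
```

```text
eef_pos: [444.9, -304.2, 34.7]
contact_force: [0.1, 0.3, -0.6]
t 4.72 pos [ 444.9 -304.2   34.7] rpy [-179.7   -0.2   90. ] F [ 0.1  0.3 -0.6] open 0.372 n=1
tilt fix x -0.3 y -0.2
-3.8 1.1 3.7 0 0 -0.0
```

```bash
python3 - <<'E'
from h import *
im=optics.grab_frame('top')[:,:,::-1]; sc=optics.grab_frame('scene')[:,:,::-1]
cv2.imwrite('pics/a3.png',np.hstack([crop(im,466,205,40,5),crop(sc,210,170,40,5)]))
E
python3 plan.py 446 -308 30 90
```

```text
t 4.82 pos [ 445.4 -304.7   35.5] rpy [-179.8   -0.2   90. ] F [-0.3 -0.6 -0.3] open 0.377 n=1
tilt fix x -0.2 y -0.2
-3.3 0.6 5.5 0 0 -0.0
```

View pics/a3.png

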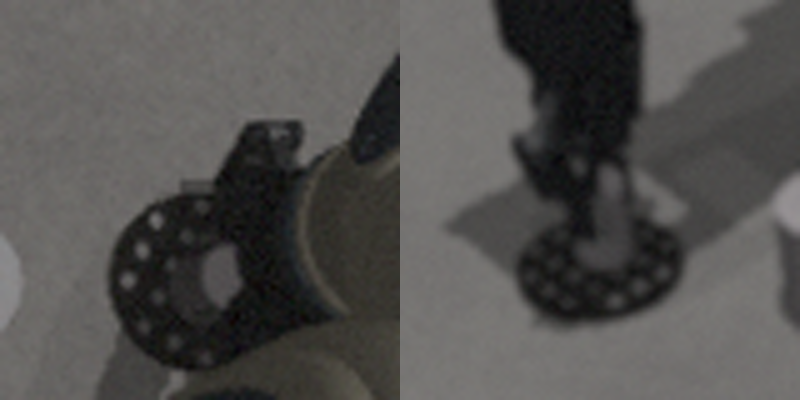

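The small beaker is just above the mat and roughly centred. I move in 3 mm along tool −x, then lower until there is contact.

```bash
python3 -m jog '255 -3 1 3 0 0 0;255 0 0 2 0 0 0' | grep -E "pos|for"; python3 -m jog '255 0 0 2 0 0 0;255 0 0 1 0 0 0' | grep -E "pos|for"
```

```text
eef_pos: [447.6, -308.5, 32.0]
contact_force: [-0.0, -1.0, -0.8]
eef_pos: [448.2, -309.2, 29.5]
contact_force: [-3.8, 1.9, 12.4]
```

Contact at 12 N, so I release.

```bash
python3 -m jog '120 0 0 0 0 0 0;60 0 0 0 0 0 0;30 0 0 0 0 0 0;0 0 0 0 0 0 0' | grep -E "pos|for|open"; python3 -m jog '0 0 0 -25 0 0 0;0 0 0 -38 0 0 0;0 10 0 -38 0 0 0;0 38 10 -15 0 0 0;0 38 10 0 0 0 0' | grep -E "pos|for|open";python3 plan.py 635 63 115 90
```

```text
eef_pos: [448.4, -309.6, 29.9]
contact_force: [-1.4, 1.0, 0.3]
opening: 0.922
eef_pos: [467.3, -226.1, 149.2]
contact_force: [0.7, 0.5, -1.5]
opening: 1.001
t 5.90 pos [ 467.3 -226.1  149.2] rpy [-1.799e+02 -1.000e-01  8.960e+01] F [ 0.7  0.5 -1.5] open 1.001 n=9
tilt fix x -0.1 y -0.1
32.3 18.4 3.8 0 0 -0.0
32.2 18.4 3.8 0 0 -0.0
32.2 18.5 3.8 0 0 -0.0
32.2 18.5 3.8 0 0 -0.0
32.2 18.5 3.8 0 0 -0.0
32.2 18.5 3.8 0 0 -0.0
32.2 18.6 3.8 0 0 -0.0
32.1 18.6 3.8 0 0 -0.0
32.1 18.6 3.8 0 0 -0.0
```

```bash
python3 -m jog '0 32 18 2 0 0 0;0 32 18 2 0 0 0;0 32 18 2 0 0 0;0 32 18 2 0 0 0;0 32 18 2 0 0 0' | grep pos; python3 -m jog '0 32 18 2 0 0 0;0 32 18 2 0 0 0;0 15 10 2 0 0 0;0 0 0 0 0 0 0' |grep pos
python3 - <<'E'
from h import *
im=optics.grab_frame('top')[:,:,::-1]; sc=optics.grab_frame('scene')[:,:,::-1]
cv2.imwrite('pics/a4.png',np.hstack([crop(im,466,205,40,5),crop(sc,210,170,40,5)]))
cv2.imwrite('pics/a4t.png',im);cv2.imwrite('pics/a4s.png',sc)
E
python3 plan.py 635 63 75 90
```

```text
eef_pos: [561.4, -59.8, 143.8]
eef_pos: [612.9, 29.4, 137.9]
t 6.75 pos [611.1  26.9 137.9] rpy [179.6  -0.   89.6] F [-0.9 -0.1 -0.2] open 1.000 n=3
tilt fix x 0.4 y -0.0
12.1 7.9 21.0 0 0 -0.1
12.1 7.9 21.0 0 0 -0.1
12.1 7.9 21.0 0 0 -0.1
```

View pics/a4.png

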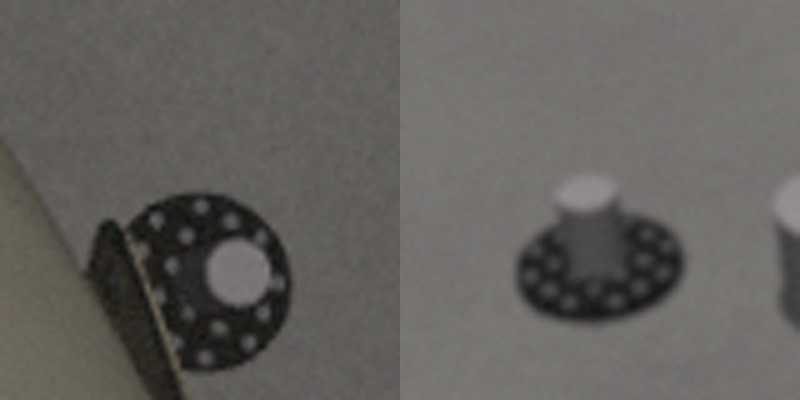

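Run:
```python
from h import *
im=cv2.imread('pics/a4t.png');sc=cv2.imread('pics/a4s.png')
for n,i,p,t in (('top',im,(474,219),112),('scene',sc,(207,168),130)):
    print(n,*[x for x in blob(n,i,*p,t,58,h=14)])
```

```text
top [ 446.46358412 -312.33565902] 27.41321866081639 ((446.4844055175781, -312.57781982421875), (26.741382598876953, 27.958972930908203), 2.6885342597961426)
scene [ 446.20205822 -310.73040615] 27.921156211351803 ((445.8681640625, -310.698974609375), (27.7126407623291, 27.908952713012695), 80.95231628417969)
```

```bash
python3 -m jog '0 14 10 16 0 0 0;0 14 10 16 0 0 0;0 7 5 16 0 0 0;0 0 0 0 0 0 0' | grep pos; python3 plan.py 637 64 25 90
```

```text
eef_pos: [635.3, 56.9, 90.2]
t 7.08 pos [635.3  56.9  90.2] rpy [1.796e+02 1.000e-01 8.930e+01] F [-1.3 -0.4  0.8] open 1.002 n=2
tilt fix x 0.4 y 0.1
3.5 0.8 32.6 0 0 -0.3
3.5 0.8 32.6 0 0 -0.3
```

```bash
python3 -m jog '0 6 1 4 0 0 -0.7;0 1 0 28 0 0 0;0 0 0 25 0 0 0;0 0 0 4 0 0 0' | grep pos; python3 plan.py 637 64 25 90
```

```text
eef_pos: [636.9, 59.6, 31.6]
t 7.42 pos [636.9  59.6  31.6] rpy [1.794e+02 1.000e-01 8.990e+01] F [-1.2  0.4 -0.1] open 1.001 n=1
tilt fix x 0.6 y 0.1
4.4 0.1 6.6 0 0 -0.1
```

```bash
python3 -m jog '0 4 0 8 0.6 0 0;120 0 0 1 0 0 0;200 0 0 1 0 0 0;255 0 0 1 0 0 0;255 0 0 1 0 0 0' | grep -E "pos|open"; python3 -m jog '255 0 0 1 0 0 0;255 0 0 1 0 0 0' | grep -E "pos|open|force"; python3 plan.py 637 64 25 90
```

```text
eef_pos: [637.2, 61.7, 23.0]
opening: 0.583
eef_pos: [637.6, 61.8, 23.0]
contact_force: [-3.4, 0.2, 7.2]
opening: 0.58
t 8.00 pos [637.6  61.8  23. ] rpy [1.799e+02 1.000e-01 8.990e+01] F [-3.4  0.2  7.2] open 0.580 n=1
tilt fix x 0.1 y 0.1
2.2 -0.6 -2.0 0 0 -0.1
```

```bash
python3 -m jog '255 0 0 -20 0 0 0;255 0 0 -38 0 0 0;255 0 0 -38 0 0 0;255 0 0 -15 0 0 0' | grep -E "pos|open"; python3 plan.py 448 -312 125 90
```

```text
eef_pos: [634.8, 61.7, 133.7]
opening: 0.583
t 8.33 pos [634.8  61.7 133.7] rpy [-179.6    0.2   89.9] F [ 1.5 -0.6 -0. ] open 0.583 n=11
tilt fix x -0.4 y 0.2
-34.0 -16.9 0.8 0 0 -0.0
-34.0 -16.9 0.8 0 0 -0.0
-34.0 -16.9 0.8 0 0 -0.0
-34.0 -16.9 0.8 0 0 -0.0
-34.0 -16.9 0.8 0 0 -0.0
-34.0 -16.9 0.8 0 0 -0.0
-34.0 -17.0 0.8 0 0 -0.0
-34.0 -17.0 0.8 0 0 -0.0
-34.0 -17.0 0.8 0 0 -0.0
-34.0 -17.0 0.8 0 0 -0.0
-34.0 -17.0 0.8 0 0 -0.0
```

```bash
python3 -m jog '255 -34 -17 0 0 0 0;255 -34 -17 0 0 0 0;255 -34 -17 0 0 0 0;255 -34 -17 0 0 0 0;255 -34 -17 0 0 0 0' | grep -E "pos|open";  python3 -m jog '255 -34 -17 0 0 0 0;255 -34 -17 0 0 0 0;255 -34 -17 0 0 0 0;255 -34 -17 0 0 0 0' | grep -E "pos|open"; python3 plan.py 448 -312 125 90
```

```text
eef_pos: [556.8, -107.2, 143.1]
opening: 0.578
eef_pos: [487.3, -250.0, 144.5]
opening: 0.584
t 9.08 pos [ 487.3 -250.   144.5] rpy [178.8   0.3  90.6] F [ 0.7 -0.9 -1. ] open 0.584 n=2
tilt fix x 1.2 y 0.3
-30.8 -20.0 9.7 0 0 0.3
-30.9 -19.8 9.7 0 0 0.3
```

```bash
python3 -m jog '255 -30 -20 8 1.2 0 0.6;255 -20 -12 8 0 0 0;255 0 0 0 0 0 0;255 0 0 0 0 0 0' | grep -E "pos|open";   python3 plan.py 448 -312 100 90
```

```text
eef_pos: [451.9, -310.0, 130.0]
opening: 0.583
t 9.42 pos [ 451.9 -310.   130. ] rpy [179.7   0.5  89.6] F [0.7 0.2 0. ] open 0.583 n=1
tilt fix x 0.3 y 0.5
-2.1 -3.9 30.0 0 0 -0.4
```

```bash
python3 -m jog '255 -2 -4 12 0.3 0.5 -0.4;255 0 0 16 0 0 0;255 0 0 0 0 0 0;255 0 0 0 0 0 0' | grep -E "pos|open";   python3 - <<'E'
from h import *
im=optics.grab_frame('top')[:,:,::-1]; sc=optics.grab_frame('scene')[:,:,::-1]
cv2.imwrite('pics/a5.png',np.hstack([crop(im,466,205,40,5),crop(sc,210,160,40,5)]))
E
python3 plan.py 448 -312 31 90
```

```text
eef_pos: [449.6, -310.8, 101.2]
opening: 0.584
t 9.85 pos [ 449.6 -310.7  101.5] rpy [179.9   0.   90.2] F [-0.4 -0.4 -0.8] open 0.581 n=2
tilt fix x 0.1 y 0.0
-0.6 -0.8 35.3 0 0 0.1
-0.6 -0.8 35.3 0 0 0.1
```

View pics/a5.png

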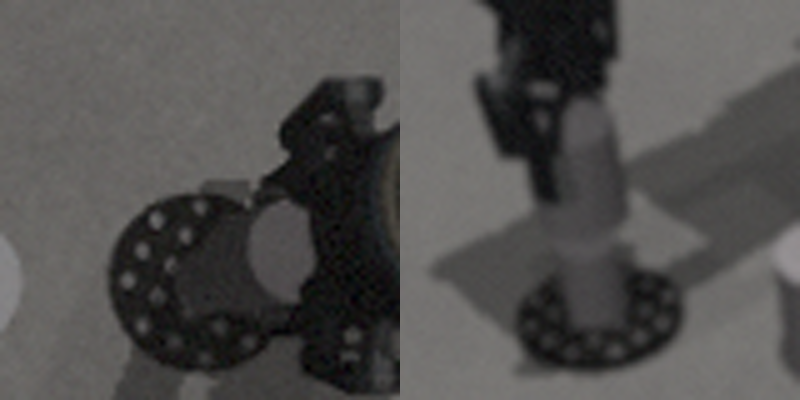

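Run:
```python
from h import *
P=w2px('scene',[[446.3,-310.7,z] for z in (8,58,79,141)]); print((P-[170,120])*5+[400,0])
im=cv2.imread('pics/a5.png')
for y in (170,190,210,225,255,270,285,300): print(y,im[y,520:660:4,:].mean(1).astype(int).tolist())
```

```text
[[595.72812798 308.4301036 ]
 [583.40001507 238.83231177]
 [578.0438094  208.67597502]
 [561.570658   116.23595887]]
170 [111, 94, 66, 37, 26, 18, 18, 26, 37, 51, 57, 58, 61, 66, 69, 69, 70, 71, 70, 66, 66, 65, 62, 57, 55, 59, 65, 70, 72, 75, 75, 75, 76, 74, 74]
190 [117, 110, 92, 66, 39, 22, 17, 20, 23, 39, 51, 57, 59, 60, 63, 69, 71, 69, 68, 67, 64, 64, 64, 61, 55, 54, 64, 79, 90, 90, 87, 81, 76, 74, 75]
210 [115, 112, 101, 88, 76, 67, 64, 64, 65, 68, 69, 70, 70, 71, 71, 72, 72, 72, 69, 68, 66, 65, 64, 61, 59, 57, 65, 80, 96, 105, 108, 107, 106, 103, 98]
225 [77, 75, 73, 74, 74, 71, 69, 68, 68, 70, 72, 72, 73, 73, 72, 72, 70, 70, 71, 69, 66, 66, 67, 69, 72, 80, 92, 101, 104, 104, 105, 106, 105, 105, 106]
255 [76, 76, 76, 73, 72, 69, 67, 67, 66, 66, 72, 77, 79, 79, 79, 81, 82, 82, 81, 78, 75, 71, 67, 62, 61, 61, 63, 67, 75, 89, 101, 107, 108, 108, 107]
270 [75, 74, 71, 69, 68, 67, 67, 65, 64, 58, 60, 64, 66, 67, 70, 71, 71, 70, 69, 68, 66, 64, 63, 60, 55, 47, 43, 42, 42, 46, 53, 60, 65, 68, 74]
285 [76, 76, 72, 68, 62, 49, 37, 33, 35, 40, 47, 56, 64, 68, 69, 70, 71, 72, 70, 70, 68, 65, 63, 58, 58, 51, 38, 28, 26, 26, 32, 40, 40, 36, 29]
300 [62, 48, 42, 51, 47, 41, 31, 21, 21, 26, 30, 41, 56, 63, 68, 69, 69, 70, 71, 68, 66, 66, 64, 61, 58, 55, 50, 40, 28, 26, 27, 27, 26, 26, 24]
```

The projected axis puts the medium beaker at column 578 and I measure about 581. For the small one it is 591 against 593. They are in line to about 1 mm, so I descend.

```bash
python3 -m jog '255 0 -1 22 0 0 0;255 0 0 18 0 0 0;255 0 0 0 0 0 0' | grep -E "pos|for";   python3 plan.py 448 -312 31 90
```

```text
eef_pos: [451.7, -310.8, 63.4]
contact_force: [-0.9, 0.8, -1.6]
t 10.10 pos [ 451.7 -310.8   63.4] rpy [179.7   0.2  90.3] F [-0.9  0.8 -1.6] open 0.582 n=1
tilt fix x 0.3 y 0.2
-1.2 -3.7 32.4 0 0 0.3
```

```bash
python3 -m jog '255 -1 -4 10 0.3 0 0;255 0 -1 12 0 0 0;255 0 -1 4 0 0 0' | grep -E "pos|for";   python3 plan.py 448 -312 31 90
```

```text
eef_pos: [447.5, -312.4, 38.3]
contact_force: [-0.5, 0.1, -0.4]
t 10.35 pos [ 447.5 -312.4   38.3] rpy [179.8   0.3  90.4] F [-0.5  0.1 -0.4] open 0.584 n=1
tilt fix x 0.2 y 0.3
0.4 0.5 7.3 0 0 0.4
```

```bash
python3 -m jog '255 0 0 5 0 0 0;255 0 0 2 0 0 0' | grep -E "pos|for";  python3 -m jog '255 0 0 1 0 0 0;255 0 0 1 0 0 0' | grep -E "pos|for"
```

```text
eef_pos: [447.3, -312.5, 30.8]
contact_force: [-6.6, 2.9, 31.7]
eef_pos: [447.3, -312.5, 30.9]
contact_force: [-3.6, 2.5, 14.9]
```

It is seated: TCP z 30.9 is the 23 at the pick plus the 8 mm mat. I release it and go to the large beaker.

```bash
python3 -m jog '80 0 0 0 0 0 0;40 0 0 0 0 0 0;0 0 0 0 0 0 0;0 0 0 0 0 0 0' | grep -E "pos|for|open"; python3 -m jog '0 0 0 -25 0 0 0;0 0 0 -38 0 0 0;0 0 0 -38 0 0 0;0 30 0 -10 0 0 0;0 38 0 0 0 0 0' | grep -E "pos|for|open";python3 plan.py 447.5 -164 115 90
```

```text
eef_pos: [448.3, -313.3, 32.4]
contact_force: [-0.1, 0.6, -0.5]
opening: 0.995
eef_pos: [447.8, -247.6, 146.0]
contact_force: [0.7, -0.1, -0.3]
opening: 1.001
t 11.43 pos [ 447.8 -247.6  146. ] rpy [179.8   0.4  90.2] F [ 0.7 -0.1 -0.3] open 1.001 n=3
tilt fix x 0.2 y 0.4
27.9 -0.0 10.3 0 0 0.1
27.9 -0.0 10.3 0 0 0.1
27.9 -0.1 10.3 0 0 0.1
```

```bash
python3 -m jog '0 28 0 6 0 0.4 0;0 25 0 8 0 0 0;0 15 0 8 0 0 0;0 0 0 0 0 0 0;0 0 0 0 0 0 0' | grep -E "pos"
python3 - <<'E'
from h import *
im=optics.grab_frame('top')[:,:,::-1]; sc=optics.grab_frame('scene')[:,:,::-1]
cv2.imwrite('pics/a6.png',np.hstack([crop(im,440,205,40,5),crop(sc,230,160,40,5)]))
cv2.imwrite('pics/a6t.png',im);cv2.imwrite('pics/a6s.png',sc)
E
python3 plan.py 447.5 -164 34 90
```

```text
eef_pos: [448.5, -173.1, 126.3]
t 11.95 pos [ 448.6 -173.9  126.4] rpy [1.794e+02 1.000e-01 9.020e+01] F [-0.9  0.   0.4] open 1.003 n=3
tilt fix x 0.6 y 0.1
3.3 -0.4 30.8 0 0 0.1
3.3 -0.4 30.8 0 0 0.1
3.3 -0.4 30.8 0 0 0.1
```

View pics/a6.png

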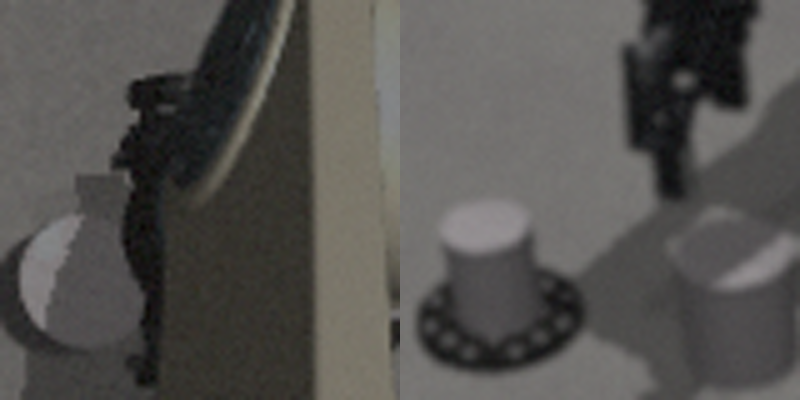

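The medium beaker stands upright over the small one on the mat. I descend onto the large one.

```bash
python3 - <<'E'
from h import *
print(blob('scene',cv2.imread('pics/a6s.png'),207,165,130,70,h=16))
E
python3 -m jog '0 8 -1 10 0.6 0 0;0 2 0 25 0 0 0;0 0 0 20 0 0 0;0 0 0 4 0 0 0' | grep -E "pos"; python3 plan.py 447.5 -164 33 90
```

```text
(array([ 446.58133719, -310.19937963]), np.float64(44.64362938679036), ((447.0587463378906, -310.3066711425781), (44.647708892822266, 44.98486328125), 6.376345634460449))
eef_pos: [450.5, -166.9, 66.8]
t 12.28 pos [ 450.5 -166.9   66.8] rpy [179.8   0.2  89.9] F [-0.4  0.2  0.1] open 0.999 n=1
tilt fix x 0.2 y 0.2
2.9 -3.1 33.8 0 0 -0.1
```

```bash
python3 -m jog '0 3 -3 8 0 0 0;0 0 0 14 0 0 0;0 0 0 11 0 0 0;0 0 0 2 0 0 0' | grep -E "pos"; python3 plan.py 447.5 -164 32 90
```

```text
eef_pos: [447.1, -164.7, 29.3]
t 12.62 pos [ 447.1 -164.7   29.3] rpy [179.9   0.2  89.8] F [-0.1  0.1  0.1] open 1.000 n=1
tilt fix x 0.1 y 0.2
0.7 0.4 -2.7 0 0 -0.2
```

```bash
python3 -m jog '60 0 0 0 0 0 0;120 0 0 1 0 0 0;200 0 0 1 0 0 0;255 0 0 1 0 0 0;255 0 0 1 0 0 0' | grep -E "pos|open|for"; python3 plan.py 448 -312 115 90
```

```text
eef_pos: [446.7, -164.8, 28.7]
contact_force: [-1.0, 0.4, 3.7]
opening: 0.764
t 13.03 pos [ 446.7 -164.8   28.7] rpy [179.9   0.2  89.6] F [-1.   0.4  3.7] open 0.764 n=5
tilt fix x 0.1 y 0.2
-29.4 0.4 -17.3 0 0 -0.1
-29.4 0.4 -17.3 0 0 -0.1
-29.4 0.4 -17.3 0 0 -0.1
-29.4 0.3 -17.3 0 0 -0.1
-29.4 0.3 -17.3 0 0 -0.1
```

```bash
python3 -m jog '255 0 0 -20 0 0 0;255 0 0 -38 0 0 0;255 0 0 -38 0 0 0;255 0 0 -8 0 0 0;255 0 0 0 0 0 0' | grep -E "pos|open|for"; python3 plan.py 448 -312 125 90
```

```text
eef_pos: [446.1, -164.5, 138.9]
contact_force: [0.2, -0.7, -1.9]
opening: 0.763
t 13.45 pos [ 446.1 -164.5  138.9] rpy [179.9   0.2  89.6] F [ 0.2 -0.7 -1.9] open 0.763 n=4
tilt fix x 0.1 y 0.2
-36.9 0.7 3.5 0 0 -0.1
-36.9 0.7 3.5 0 0 -0.1
-36.9 0.6 3.5 0 0 -0.1
-36.9 0.5 3.5 0 0 -0.1
```

```bash
python3 -m jog '255 -36 0.5 0 0 0 -0.4;255 -36 0.5 0 0 0 0;255 -36 0.5 0 0 0 0;255 -30 0.5 0 0 0 0;255 -3 0 0 0 0 0' | grep -E "pos|open|for"; python3 plan.py 448 -312 112 90
```

```text
eef_pos: [448.7, -309.0, 138.9]
contact_force: [0.4, 0.3, -0.5]
opening: 0.762
t 13.87 pos [ 448.7 -309.   138.9] rpy [179.7   0.3  90.4] F [ 0.4  0.3 -0.5] open 0.762 n=1
tilt fix x 0.3 y 0.3
-3.0 -0.7 26.9 0 0 0.4
```

```bash
python3 -m jog '255 -2 -1 12 0.3 0.3 0;255 0 0 11 0 0 0;255 0 0 0 0 0 0;255 0 0 0 0 0 0' | grep -E "pos|open|for"
python3 - <<'E'
from h import *
im=optics.grab_frame('top')[:,:,::-1]; sc=optics.grab_frame('scene')[:,:,::-1]
cv2.imwrite('pics/a7.png',np.hstack([crop(im,466,205,40,5),crop(sc,210,160,40,5)]))
P=w2px('scene',[[446.3,-310.7,z] for z in (8,70,85,160)]); print((P-[170,120])*5+[400,0])
E
python3 plan.py 448 -312 37 90
```

```text
eef_pos: [445.4, -310.2, 109.9]
contact_force: [-0.3, -0.2, -1.0]
opening: 0.768
[[595.72812798 308.4301036 ]
 [580.35266125 221.66915345]
 [576.49330614 199.95556786]
 [556.31424955  86.83560635]]
t 14.30 pos [ 445.5 -310.   110.5] rpy [-179.8   -0.2   90.2] F [ 0.4 -0.1 -2.2] open 0.765 n=2
tilt fix x -0.2 y -0.2
-1.0 1.2 36.7 0 0 0.1
-1.0 1.2 36.7 0 0 0.1
```

View pics/a7.png

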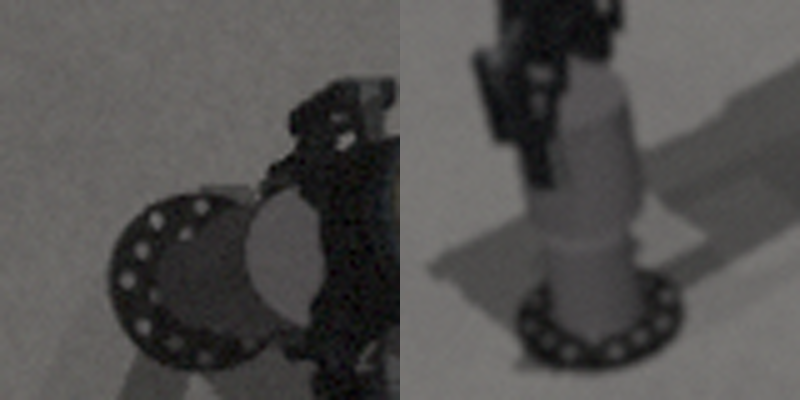

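The large beaker is centred above the medium one: its column is about 582 against an expected 578. I lower it.

```bash
python3 -m jog '255 -2 2 12 0 0 0;255 0 0 16 0 0 0;255 0 -0.5 3 0 0 0' | grep -E "pos|for";   python3 plan.py 448 -312 37 90
```

```text
eef_pos: [449.0, -311.1, 79.3]
contact_force: [-0.4, -0.1, -1.8]
t 14.55 pos [ 449.  -311.1   79.3] rpy [-1.80e+02 -1.00e-01  9.04e+01] F [-0.4 -0.1 -1.8] open 0.764 n=2
tilt fix x -0.0 y -0.1
-0.4 -0.5 21.1 0 0 0.2
-0.4 -0.5 21.1 0 0 0.2
```

```bash
python3 -m jog '255 -0.5 -1 15 0 0 0;255 0 -1 15 0 0 0;255 0 0 3 0 0 0' | grep -E "pos|for";   python3 plan.py 448 -312 37 90
```

```text
eef_pos: [448.0, -311.0, 45.1]
contact_force: [-0.9, 0.8, -1.5]
t 14.80 pos [ 448.  -311.    45.1] rpy [180.   -0.   90.5] F [-0.9  0.8 -1.5] open 0.761 n=1
tilt fix x 0.0 y -0.0
-1.0 0.0 8.1 0 0 0.5
```

```bash
python3 -m jog '255 -1 0 6 0 0 0;255 0 0 2 0 0 0' | grep -E "pos|for";  python3 -m jog '255 0 0 1 0 0 0;255 0 0 1 0 0 0' | grep -E "pos|for"
```

```text
eef_pos: [448.1, -311.5, 36.7]
contact_force: [-4.7, 6.6, 19.0]
eef_pos: [448.0, -311.5, 36.7]
contact_force: [-3.5, 1.6, 9.2]
```

Seated: 36.7 = 28.7 + 8. I release it and go to the small tub.

```bash
python3 -m jog '60 0 0 0 0 0 0;30 0 0 0 0 0 0;0 0 0 0 0 0 0;0 0 0 0 0 0 0' | grep -E "pos|for|open"; python3 -m jog '0 0 0 -25 0 0 0;0 0 0 -38 0 0 0;0 0 0 -38 0 0 0;0 30 0 -10 0 0 0;0 38 0 0 0 0 0' | grep -E "pos|for|open";python3 plan.py 457 11 120 103
```

```text
eef_pos: [449.9, -312.6, 39.3]
contact_force: [0.4, -0.3, -0.2]
opening: 0.997
eef_pos: [450.1, -247.8, 154.5]
contact_force: [0.0, 0.1, -0.6]
opening: 1.0
t 15.88 pos [ 450.1 -247.8  154.5] rpy [1.798e+02 1.000e-01 9.030e+01] F [ 0.   0.1 -0.6] open 1.000 n=7
tilt fix x 0.2 y 0.1
37.0 1.2 4.9 0 0 -1.8
36.9 2.3 4.9 0 0 -1.8
36.8 3.5 4.9 0 0 -1.8
36.7 4.7 4.9 0 0 -1.8
36.5 5.8 4.9 0 0 -1.8
36.3 7.0 4.9 0 0 -1.8
36.1 8.1 4.9 0 0 -1.8
```

```bash
python3 -m jog '0 37 1 3 0 0 -1.8;0 37 2 3 0 0 -1.8;0 37 4 3 0 0 -1.8;0 37 5 3 0 0 -1.8;0 36 6 3 0 0 -1.8' | grep -E "pos"; python3 -m jog '0 36 7 3 0 0 -1.8;0 20 5 3 0 0 -1.8;0 0 0 0 0 0 0' | grep pos
python3 - <<'E'
from h import *
im=optics.grab_frame('top')[:,:,::-1]; sc=optics.grab_frame('scene')[:,:,::-1]
cv2.imwrite('pics/a8.png',np.hstack([crop(im,466,205,40,5),crop(sc,210,160,40,5)]))
print(blob('top',im,472,223,112,83,h=18),blob('scene',sc,207,162,130,83,h=18))
E
python3 plan.py 457 11 80 103
```

```text
eef_pos: [458.1, -57.9, 143.2]
eef_pos: [460.0, 7.3, 137.2]
(array([ 447.70412744, -312.39549148]), np.float64(62.210872256856625), ((447.1156005859375, -312.31854248046875), (62.43579864501953, 61.6972770690918), 42.06846237182617)) (array([ 447.39394979, -309.90944497]), np.float64(59.68989436946895), ((447.12359619140625, -309.44891357421875), (58.972110748291016, 60.762351989746094), 57.56698989868164))
t 16.65 pos [460.2   4.9 137.5] rpy [179.1   0.5 103.2] F [-0.4 -0.4  0.8] open 0.998 n=2
tilt fix x 0.9 y 0.5
3.3 -0.8 28.7 0 0 0.1
3.3 -0.9 28.7 0 0 0.1
```

View pics/a8.png

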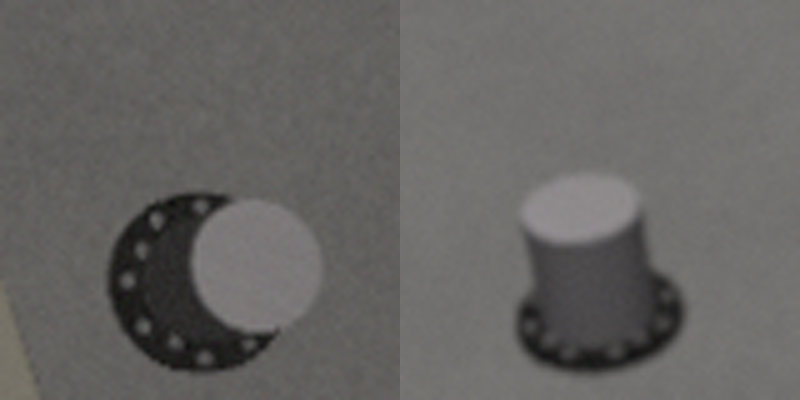

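The beaker stack is centred: (447.7,−312.4) in the top view against the mat at (446.1,−310.6), and it sits flat. Next is the small tub.

```bash
python3 -m jog '0 4 -1 20 0.9 0.5 0;0 2 0 30 0 0 0;0 0 0 25 0 0 0;0 0 0 0 0 0 0' | grep -E "pos"; python3 plan.py 457 10.5 12 103
```

```text
eef_pos: [461.9, 6.9, 63.1]
t 16.98 pos [461.9   6.9  63.1] rpy [1.796e+02 1.000e-01 1.030e+02] F [-1.3 -0.5 -0.2] open 1.000 n=2
tilt fix x 0.4 y 0.1
2.3 -2.0 25.5 0 0 -0.0
2.3 -2.0 25.5 0 0 -0.0
```

```bash
python3 -m jog '0 4 -5 10 0.4 0 0;0 1 -1 18 0 0 0;0 0 0 16 0 0 0;0 0 0 3 0 0 0' | grep -E "pos"; python3 plan.py 457 10.5 12 103
```

```text
eef_pos: [456.2, 7.3, 16.8]
t 17.32 pos [456.2   7.3  16.8] rpy [179.9   0.2 102.6] F [-0.4 -0.6  0.3] open 0.996 n=1
tilt fix x 0.1 y 0.2
3.0 1.5 4.8 0 0 -0.4
```

```bash
python3 -m jog '0 3 1 4 0 0 -0.4;120 0 0 1 0 0 0;200 0 0 1 0 0 0;255 0 0 1 0 0 0;255 0 0 1 0 0 0' | grep -E "pos|open"; python3 -m jog '255 0 0 1 0 0 0;255 0 0 1 0 0 0;255 0 0 0.5 0 0 0' | grep -E "pos|open|for"; python3 plan.py 618 229 110 84
```

```text
eef_pos: [458.1, 9.7, 11.3]
opening: 0.461
eef_pos: [458.4, 9.7, 11.6]
contact_force: [-0.4, 0.3, 0.1]
opening: 0.461
t 17.98 pos [458.4   9.7  11.6] rpy [179.7   0.3 102.9] F [-0.4  0.3  0.1] open 0.461 n=8
tilt fix x 0.3 y 0.3
22.3 25.6 -12.3 0 0 2.4
23.3 24.6 -12.3 0 0 2.4
24.3 23.7 -12.3 0 0 2.4
25.2 22.6 -12.3 0 0 2.4
26.2 21.6 -12.3 0 0 2.4
27.0 20.5 -12.3 0 0 2.4
27.8 19.3 -12.3 0 0 2.4
28.6 18.2 -12.3 0 0 2.4
```

```bash
python3 -m jog '255 0 0 -20 0 0 0;255 0 0 -38 0 0 0;255 0 0 -30 0 0 0;255 0 0 -5 0 0 0' | grep -E "pos|open|for"; python3 plan.py 618.6 226 105 84
```

```text
eef_pos: [456.4, 10.0, 107.2]
contact_force: [1.1, 0.5, -0.5]
opening: 0.466
t 18.32 pos [456.4  10.  107.2] rpy [179.9   0.2 102.9] F [ 1.1  0.5 -0.5] open 0.466 n=8
tilt fix x 0.1 y 0.2
21.8 25.8 0.3 0 0 2.4
22.8 24.9 0.3 0 0 2.4
23.8 23.9 0.3 0 0 2.4
24.8 22.9 0.3 0 0 2.4
25.7 21.9 0.3 0 0 2.4
26.6 20.8 0.3 0 0 2.4
27.4 19.7 0.3 0 0 2.4
28.2 18.5 0.3 0 0 2.4
```

```bash
python3 -m jog '255 22 26 0 0 0 2.4;255 23 25 0 0 0 2.4;255 24 24 0 0 0 2.4;255 25 23 0 0 0 2.4;255 26 22 0 0 0 2.4' | grep -E "pos"; python3 -m jog '255 27 21 0 0 0 2.4;255 20 14 0 0 0 2.4;255 4 3 0 0 0 2.4;255 0 0 0 0 0 0' | grep -E "pos"; python3 plan.py 618.6 226 60 84
```

```text
eef_pos: [560.1, 146.6, 111.1]
eef_pos: [605.0, 205.9, 110.4]
t 19.07 pos [605.  205.9 110.4] rpy [179.3  -0.   82.7] F [-1.3  0.3 -0.6] open 0.464 n=2
tilt fix x 0.7 y -0.0
10.8 5.5 25.2 0 0 -0.7
10.8 5.6 25.2 0 0 -0.7
```

```bash
python3 -m jog '255 14 8 16 0.7 0 -1.3;255 9 4 25 0 0 0;255 0 0 15 0 0 0;255 0 0 0 0 0 0' | grep -E "pos"; python3 plan.py 618.6 226 30 84
```

```text
eef_pos: [619.9, 227.4, 52.9]
t 19.40 pos [619.9 227.4  52.9] rpy [179.9  -0.   84.4] F [-1.7 -0.6 -1.3] open 0.461 n=1
tilt fix x 0.1 y -0.0
-1.6 -1.2 22.9 0 0 0.4
```

```bash
python3 -m jog '255 -1 -1 12 0 0 0.4;255 0 0 12 0 0 0;255 0 0 0 0 0 0' | grep -E "pos|for"
python3 - <<'E'
from h import *
im=optics.grab_frame('top')[:,:,::-1]; sc=optics.grab_frame('scene')[:,:,::-1]
cv2.imwrite('pics/a9.png',np.hstack([crop(im,262,165,40,5),crop(sc,387,240,40,5)]))
E
python3 plan.py 618.6 226 19.5 84
```

```text
eef_pos: [617.6, 224.8, 27.4]
contact_force: [-0.3, 0.0, -0.3]
t 19.75 pos [618.6 225.3  29.2] rpy [179.9  -0.   84. ] F [-0.1  0.4 -0.6] open 0.459 n=1
tilt fix x 0.1 y -0.0
0.7 -0.1 9.7 0 0 0.0
```

View pics/a9.png

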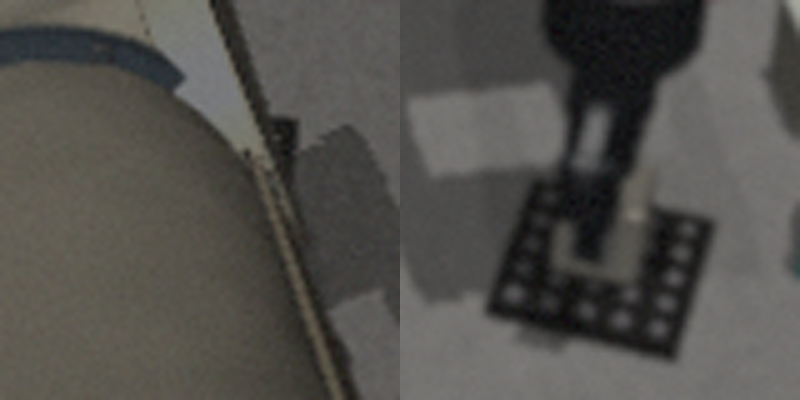

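The small tub is over the mat centre and square with it. I lower it to contact.

```bash
python3 -m jog '255 0.5 0 6 0 0 0;255 0 0 3 0 0 0' | grep -E "pos|for"; python3 -m jog '255 0 0 1.5 0 0 0;255 0 0 1 0 0 0' | grep -E "pos|for"
```

```text
eef_pos: [620.0, 225.9, 21.7]
contact_force: [-0.7, -1.0, -0.7]
eef_pos: [620.5, 226.0, 19.5]
contact_force: [-3.3, 0.9, 9.9]
```

```bash
python3 -m jog '120 0 0 0 0 0 0;60 0 0 0 0 0 0;30 0 0 0 0 0 0;0 0 0 0 0 0 0' | grep -E "pos|for|open"; python3 -m jog '0 0 0 -25 0 0 0;0 0 0 -38 0 0 0;0 0 0 -38 0 0 0;0 0 0 -20 0 0 0' | grep -E "pos|for|open";python3 plan.py 466 334 130 111
```

```text
eef_pos: [621.0, 226.3, 20.1]
contact_force: [0.1, 0.1, -0.7]
opening: 0.928
eef_pos: [616.1, 224.6, 138.8]
contact_force: [0.7, 0.0, -0.3]
opening: 0.997
t 20.75 pos [616.1 224.6 138.8] rpy [-1.797e+02  1.000e-01  8.400e+01] F [ 0.7  0.  -0.3] open 0.997 n=5
tilt fix x -0.3 y 0.1
18.6 -32.1 1.8 0 0 -5.4
21.6 -30.2 1.8 0 0 -5.4
24.3 -28.1 1.8 0 0 -5.4
26.9 -25.7 1.8 0 0 -5.4
29.2 -23.0 1.8 0 0 -5.4
```

```bash
python3 -m jog '0 19 -32 1 0 0 -5.4;0 22 -30 1 0 0 -5.4;0 24 -28 1 0 0 -5.4;0 27 -26 1 0 0 -5.4;0 20 -14 0 0 0 -5' | grep -E "pos|for|open"; python3 -m jog '0 0 0 0 0 0 0' |grep pos
python3 - <<'E'
from h import *
im=optics.grab_frame('top')[:,:,::-1]; sc=optics.grab_frame('scene')[:,:,::-1]
cv2.imwrite('pics/b1.png',np.hstack([crop(im,250,185,40,5),crop(sc,410,220,40,5)]))
print(blob('top',im,260,163,112,53,h=18),blob('scene',sc,385,243,128,53,h=18))
E
python3 plan.py 466 334 80 111
```

```text
eef_pos: [481.8, 329.6, 143.6]
contact_force: [-0.5, 1.2, 0.3]
opening: 1.001
eef_pos: [478.4, 331.7, 143.8]
(array([620.26761044, 226.07568125]), np.float64(42.225822673078184), ((620.8184814453125, 226.0475616455078), (38.124332427978516, 39.83563995361328), 84.31560516357422)) (array([618.27314156, 228.90785119]), np.float64(45.97108977665477), ((618.5928344726562, 228.48146057128906), (41.86003875732422, 42.90822982788086), 82.99446868896484))
t 21.35 pos [481.2 330.3 143.9] rpy [179.2   0.  111.2] F [ 0.4 -0.5  0.1] open 0.997 n=2
tilt fix x 0.8 y 0.0
4.5 -6.4 32.0 0 0 0.1
4.5 -6.4 32.0 0 0 0.1
```

View pics/b1.png

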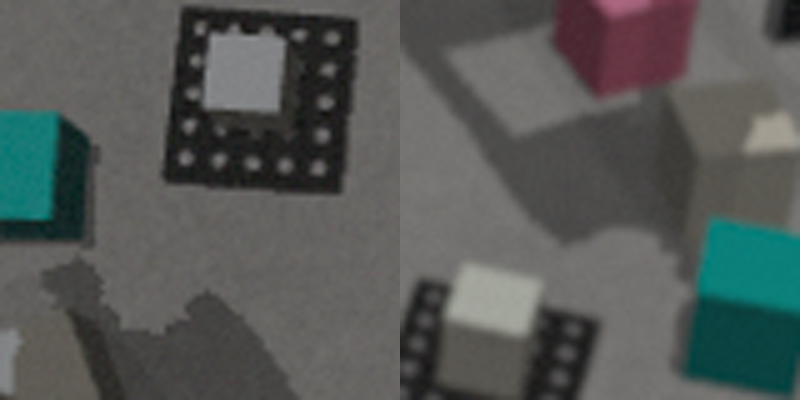

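Run:
```python
from h import *
print(px2w('top',[[221,193],[227,190]],0).round(0), px2w('top',[[200,189],[220,189]],60).round(0))
for p in [[523,356,60],[409,312,60]]: print(w2px('top',p))
im=cv2.imread('pics/top0.png')
for p in [[523,356],[409,312],[466,334]]:
  for z in (0,60):
    u=w2px('top',[p+[z]])[0]; cv2.circle(im,tuple(int(v) for v in u.round()),2,(0,0,255) if z else (0,255,0),-1)
cv2.imwrite('pics/b2.png',crop(im,215,220,50,6))
```

```text
[[544. 338.   0.]
 [552. 322.   0.]] [[546. 375.  60.]
 [544. 323.  60.]]
[[207.27130664 197.47047572]]
[[224.13197222 242.075647  ]]
```

View pics/b2.png

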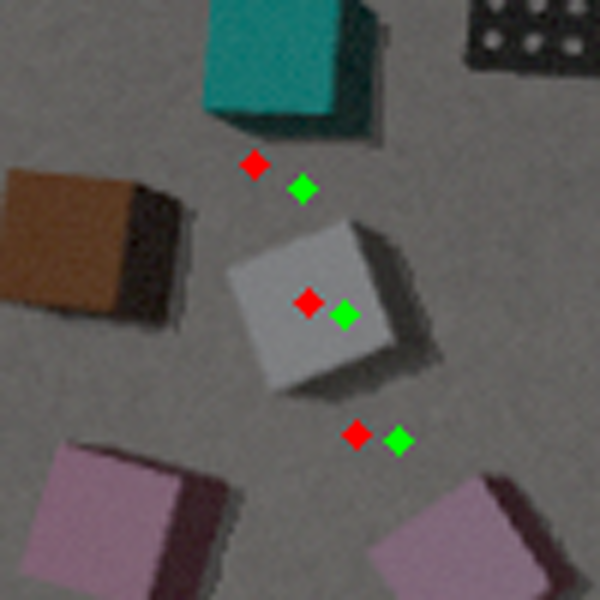

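The fingers' outer reach, shown by the red marks, keeps about 17 mm from the turquoise box. I close them a little to widen that gap and descend.

```bash
python3 -m jog '20 5 -12 10 0.8 0 0;20 2 -3 25 0 0 0;20 0 0 20 0 0 0;20 0 0 0 0 0 0' | grep -E "pos|open"; python3 plan.py 466 334 22 111
```

```text
eef_pos: [466.9, 330.0, 87.2]
opening: 0.92
t 21.68 pos [466.9 330.   87.2] rpy [179.9  -0.  110.7] F [-0.7 -0.5  0.1] open 0.920 n=2
tilt fix x 0.1 y -0.0
2.0 0.3 32.6 0 0 -0.2
2.0 0.3 32.6 0 0 -0.2
```

```bash
python3 -m jog '20 4 -1 22 0 0 0;20 1 -1 22 0 0 0;20 0 0 13 0 0 0;20 0 0 3 0 0 0' | grep -E "pos|open|for"; python3 plan.py 466 334 22 111
```

```text
eef_pos: [465.5, 331.7, 25.4]
contact_force: [0.4, -0.3, 0.1]
opening: 0.919
t 22.02 pos [465.5 331.7  25.4] rpy [180.    0.  110.1] F [ 0.4 -0.3  0.1] open 0.919 n=1
tilt fix x 0.0 y 0.0
2.0 1.3 3.4 0 0 -0.9
```

```bash
python3 -m jog '20 2 1 4 0 0 -0.8;100 0 0 1 0 0 0;200 0 0 1 0 0 0;255 0 0 1 0 0 0;255 0 0 1 0 0 0' | grep -E "pos|open"; python3 -m jog '255 0 0 1 0 0 0;255 0 0 0.5 0 0 0' | grep -E "pos|open|for"; python3 plan.py 621 226 115 84
```

```text
eef_pos: [467.2, 333.2, 19.6]
opening: 0.649
eef_pos: [467.7, 333.4, 19.8]
contact_force: [-0.2, 0.5, -0.4]
opening: 0.65
t 22.60 pos [467.7 333.4  19.8] rpy [179.9  -0.  110.7] F [-0.2  0.5 -0.4] open 0.650 n=6
tilt fix x 0.1 y -0.0
-25.8 17.6 -15.9 0 0 4.5
-24.3 19.5 -15.9 0 0 4.5
-22.8 21.3 -15.9 0 0 4.5
-21.0 23.0 -15.9 0 0 4.5
-19.2 24.6 -15.9 0 0 4.5
-17.2 26.0 -15.9 0 0 4.5
```

```bash
python3 -m jog '255 0 0 -20 0 0 0;255 0 0 -38 0 0 0;255 0 0 -30 0 0 0;255 0 0 -5 0 0 0;255 0 0 0 0 0 0' | grep -E "pos|open|for"; python3 plan.py 619.8 226 115 84
```

```text
eef_pos: [468.1, 333.3, 116.6]
contact_force: [-0.2, 0.1, -0.5]
opening: 0.65
t 23.02 pos [468.1 333.3 116.6] rpy [179.9  -0.  110.7] F [-0.2  0.1 -0.5] open 0.650 n=5
tilt fix x 0.1 y -0.0
-30.8 20.8 0.3 0 0 5.3
-28.7 23.6 0.3 0 0 5.3
-26.4 26.1 0.3 0 0 5.3
-23.9 28.5 0.3 0 0 5.3
-21.1 30.6 0.3 0 0 5.3
```

```bash
python3 -m jog '255 -31 21 0 0 0 5.3;255 -29 24 0 0 0 5.3;255 -26 26 0 0 0 5.3;255 -24 28 0 0 0 5.3;255 -12 18 0 0 0 5' | grep -E "pos"; python3 -m jog '255 0 0 0 0 0 0;255 0 0 0 0 0 0' | grep -E "pos|open|for"; python3 plan.py 619.8 226 90 84
```

```text
eef_pos: [608.5, 235.0, 114.2]
eef_pos: [611.9, 231.2, 111.4]
contact_force: [-0.1, -0.3, -1.3]
opening: 0.653
t 23.60 pos [611.9 231.2 111.4] rpy [ 1.799e+02 -1.000e-01  8.350e+01] F [-0.1 -0.3 -1.3] open 0.653 n=1
tilt fix x 0.1 y -0.1
-4.3 8.5 21.4 0 0 -0.5
```

```bash
python3 -m jog '255 -4 8 8 0 0 -0.5;255 -1 1 8 0 0 0;255 0 0 0 0 0 0' | grep -E "pos"
python3 - <<'E'
from h import *
im=optics.grab_frame('top')[:,:,::-1]; sc=optics.grab_frame('scene')[:,:,::-1]
cv2.imwrite('pics/b3.png',np.hstack([crop(im,262,165,40,5),crop(sc,387,230,40,5)]))
E
python3 plan.py 619.8 226 29 84
```

```text
eef_pos: [618.6, 225.4, 91.7]
t 23.95 pos [619.  225.8  93.1] rpy [-1.80e+02 -1.00e-01  8.43e+01] F [ 0.9 -0.2 -0.7] open 0.652 n=2
tilt fix x -0.0 y -0.1
0.1 0.4 32.0 0 0 0.1
0.1 0.4 32.0 0 0 0.1
```

View pics/b3.png

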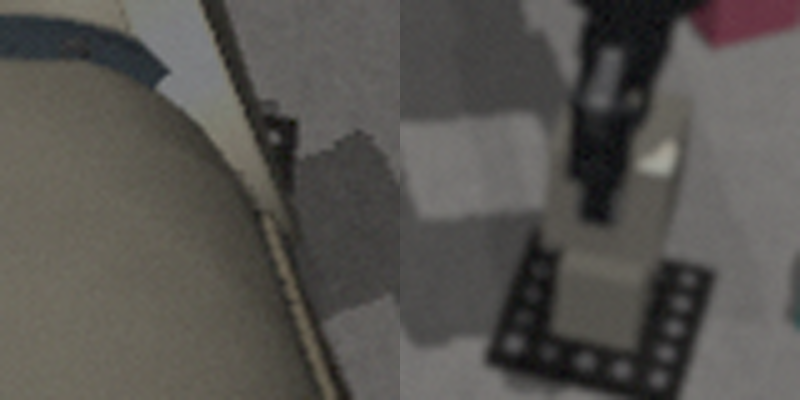

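In the scene view the large tub's front edge is centred on about column 604 and the small tub's on about 606, and they are square to each other. I lower it.

```bash
python3 -m jog '255 0 0.5 18 0 0 0;255 0 0 14 0 0 0;255 0 -0.5 2 0 0 0' | grep -E "pos|for"; python3 plan.py 619.8 226 29 84
```

```text
eef_pos: [619.0, 228.0, 59.5]
contact_force: [-0.6, 0.5, -0.6]
t 24.20 pos [619.  228.   59.5] rpy [ 1.799e+02 -1.000e-01  8.440e+01] F [-0.6  0.5 -0.6] open 0.647 n=1
tilt fix x 0.1 y -0.1
-1.9 1.0 30.5 0 0 0.4
```

```bash
python3 -m jog '255 -1.5 1 10 0 0 0.3;255 0 0 12 0 0 0;255 0 0 3 0 0 0' | grep -E "pos|for"; python3 plan.py 619.8 226 28 84
```

```text
eef_pos: [619.5, 227.3, 33.1]
contact_force: [-0.2, 0.4, -0.8]
t 24.45 pos [619.5 227.3  33.1] rpy [179.9  -0.2  84.2] F [-0.2  0.4 -0.8] open 0.654 n=1
tilt fix x 0.1 y -0.2
-1.3 0.4 5.1 0 0 0.2
```

```bash
python3 -m jog '255 -1 0 4 0 0 0;255 0 0 2 0 0 0' | grep -E "pos|for"; python3 -m jog '255 0 0 1 0 0 0;255 0 0 0.5 0 0 0' | grep -E "pos|for"
```

```text
eef_pos: [619.4, 226.4, 27.5]
contact_force: [-10.3, -4.1, 36.1]
eef_pos: [619.6, 226.4, 27.7]
contact_force: [-1.0, 0.1, -1.0]
```

Seated at 27.7 = 19.8 + 8. I release, lift clear and check.

```bash
python3 -m jog '70 0 0 0 0 0 0;40 0 0 0 0 0 0;0 0 0 0 0 0 0;0 0 0 0 0 0 0' | grep -E "pos|for|open"; python3 -m jog '0 0 0 -25 0 0 0;0 0 0 -38 0 0 0;0 0 0 -38 0 0 0;0 0 0 -38 0 0 0;0 15 -30 -10 0 0 0' | grep -E "pos|for|open"; python3 -m jog '0 15 -36 0 0 0 0;0 15 -36 0 0 0 0;0 15 -36 0 0 0 0;0 20 -36 0 0 0 0;0 0 0 0 0 0 0'|grep pos;  python3 -m jog '0 30 0 0 0 0 0;0 38 0 0 0 0 0;0 38 0 0 0 0 0;0 38 0 0 0 0 0;0 0 0 0 0 0 0'|grep pos
python3 - <<'E'
from h import *
im=optics.grab_frame('top')[:,:,::-1].copy(); sc=optics.grab_frame('scene')[:,:,::-1].copy()
cv2.imwrite('pics/f_t.png',im); cv2.imwrite('pics/f_s.png',sc)
for n,i,p,t,z in (('top',im,(260,163),112,68),('scene',sc,(385,240),128,68)):
    print(n,blob(n,i,*p,t,z,h=20)); 
print(blob('top',im,472,223,112,83,h=18))
print(r.sense()['clock'],r.sense()['eef_pos'])
cv2.imwrite('pics/f.png',np.vstack([np.hstack([crop(im,262,165,30,6),crop(sc,387,235,30,6)])]))
E
```

```text
eef_pos: [620.4, 226.4, 28.3]
contact_force: [0.3, -0.1, -0.9]
opening: 1.007
eef_pos: [592.1, 241.0, 177.5]
contact_force: [0.3, 0.9, 1.4]
opening: 1.001
eef_pos: [451.6, 324.9, 183.5]
eef_pos: [464.1, 473.9, 185.3]
top (array([619.09039459, 226.18609325]), np.float64(59.88109405244455), ((619.2042846679688, 226.1444091796875), (54.055030822753906, 54.48222732543945), 83.95781707763672))
scene (array([617.52578883, 228.58233975]), np.float64(64.37797240488831), ((617.681640625, 228.65293884277344), (58.65945053100586, 58.93912124633789), 84.25202941894531))
(array([ 447.62528352, -312.46268375]), np.float64(63.00588874091466), ((447.32098388671875, -312.59332275390625), (63.32971954345703, 62.809242248535156), 42.249916076660156))
26.4667 [463.29029195 469.00193962 184.51195618]
```

View pics/f.png

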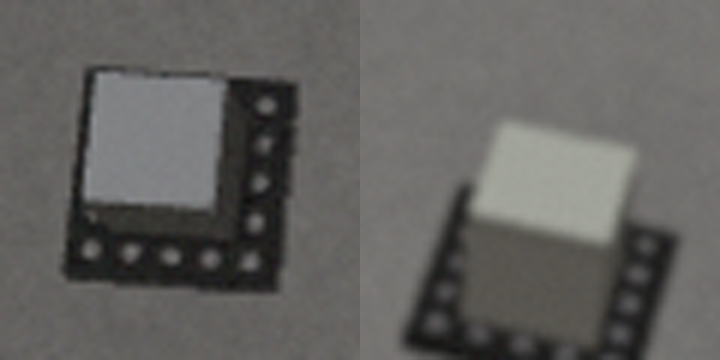

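View pics/f_t.png

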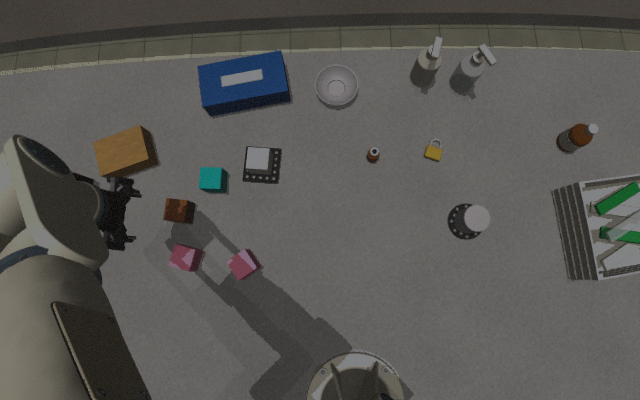

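View pics/f_s.png

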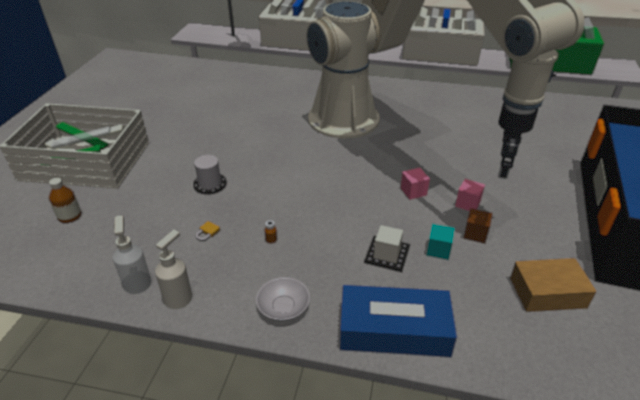

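Both stacks stand flat on their mats, in the top view at (262,163) and (470,220). The vial at (373,153) and the padlock at (433,153) haven't moved, and the arm is clear of everything. I'm handing the job in.

```bash
python3 -c "
from rig import ticket
print(ticket.sign_off())"
```

```text
the job is handed in; nothing more can be done
None
```

All five pieces are nested bottom-up on their mats, and I handed the job in at about 26.5 s of the 120 s. The sign-off reports no verdict, so the checks below are my own.

- **Beakers:** I placed the small, medium and large beakers in that order on the round mat. The finished stack is about 2.4 mm from the mat's centre in the top view.
- **Tubs:** I placed the small tub and then the large one on the square mat. The large tub is about 2.5 mm off centre and within 1° of square. The small tub was about 4 mm off centre before it was covered.
- **Seating:** The medium and large beakers and both tubs settled 7.9–8.0 mm above their pick height, matching the 8 mm mat. I took no clean pick height for the small beaker, because the arm crept while gripping; it was lowered until it pressed on the mat. The pictures showed it upright before it was covered, and both finished stacks upright.
- **Bystanders:** The vial and the padlock look unmoved in the last pictures, judged by eye rather than re-measured. The gripper stands open at 185 mm, touching nothing.

The two cameras disagreed by about 2–3 mm throughout, which is close to their stated accuracy. The scene view put the mats up to 6 mm farther from the base than the top view did, because their side walls blurred into the mask, so I took the mat centres from the top view.

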